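# Wash a long glaze brush and hold the rinse lever half-way

## Task

Wash the long brush in the tall pot of the brush rinser: lower it bristles down to the pot's floor, raise and lower it again for two strokes of about 5 cm with the bristles still in the pot, and let go of it standing on the pot's floor. Then press the rinser's spring lever half-way down, never to its stop, and keep it there: the program finishes while the arm is still holding the lever half-way down. Leave everything else as it stands.

Things in the scene. Friction and masses are not known exactly. Their poses are not given: they have to be found in the camera images.
- brush_center (a point): Long brush, 200 mm long, about 60 g: round bristle head 28 mm across and 38 mm long at the bottom, metal ferrule to 56 mm above the bottom, then a plain round wooden handle 13 mm across up to the top. It starts upright, bristles down, loosely in one of the two holes of the wooden stand, with its handle up. The point is on its axis, half-way up (100 mm from either end); z runs from bristles to handle top.
- brush_tip (a point): The bottom end of the long brush: middle of the flat end of the bristle head, on its axis; z points up the handle. It sits 10 mm above the table while the brush is in the stand.
- stand: Fixed wooden brush stand, 64 mm (its x) by 112 mm (its y) by 75 mm high, origin under its centre. Two round blind holes 34 mm across and 65 mm deep at y = -28 and +28 mm: the long brush is in one, a shorter brush in the other.
- pot_floor (a point): Centre of the inner floor of the rinser's pot, 20 mm above the table; z up, x and y along the rinser's. The pot is a white upright ceramic tube, inner diameter 56 mm, outer 66 mm, its rim 95 mm above this point.
- rinser: Fixed brush rinser: flat steel deck 190 mm (its x) by 240 mm (its y), 15 mm thick, turned by up to 0.3 rad; origin under its centre. The pot's axis is at x 0, y +65 mm; a grey lever column at x +60, y -70 mm (top 110 mm above the table); the lever reaches from the column towards -x, the robot's side.
- lever_pad (a point): Centre of the top face of the lever's black square pad, 36 mm by 36 mm, 14 mm thick, 105 mm above the table at rest. The steel arm (16 mm wide) runs level from the pad in +x of the rinser to a hinge in the grey column, 110 mm away and 7 mm below this point. The space below the pad is free.
- lever (a joint): Lever angle in rad: 0 = up at rest (level), grows as the pad is pressed down, 0.40 = stop. Half-way is 0.20, where the pad has gone down about 22 mm. A spring pushes it back up; pressed on the pad it takes about 2 N to start, 5 N half-way and 8 N at the stop.
- short_brush_center (a point): Bystander: short brush like the long one but 120 mm long (top 130 mm above the table), upright in the stand's other hole; point half-way up.
- jar: Bystander: small closed paint jar, 40 mm across, 55 mm high, on the rinser's deck behind the pot and lever; origin at the centre of its underside.
- water_cup: Bystander: white ceramic cup, 72 mm across, 70 mm high, in front of the stand; origin at the centre of its underside.
- bowl: Bystander: white ceramic bowl, 80 mm across, 35 mm high, behind the stand; origin at the centre of its underside.
- mug_left: Bystander: white mug with handle, 82 mm across, 95 mm high, on the robot's left; origin at the centre of its underside.
- mug_right: Bystander: white mug like the other, on the robot's right.
- palette: Bystander: white paint palette, 90 mm by 210 mm by 10 mm, beyond the work; origin at the centre of its underside.
Not all that is in view belongs to the job. There is more than one size of the part that bears brush_center; the job needs the largest.

How it is judged (in metres and radians):
On the way, in this order (a step that is already met when the one before it is completed fails the run):
1. the held brush is down in the pot (x of brush_tip in the frame of pot_floor between -0.028 and 0.028 m and y of brush_tip in the frame of pot_floor between -0.028 and 0.028 m and contact force between the fingers and brush above 0.5 N and z of brush_tip in the frame of pot_floor below 0.02 m), for 0.1 s.
2. first stroke: the brush is raised with its bristles still in the pot (x of brush_tip in the frame of pot_floor between -0.028 and 0.028 m and y of brush_tip in the frame of pot_floor between -0.028 and 0.028 m and contact force between the fingers and brush above 0.5 N and z of brush_tip in the frame of pot_floor between 0.035 and 0.09 m), for 0.1 s.
3. and lowered again to the pot's floor (all of step 1), for 0.1 s.
4. second stroke: raised, still in the pot (all of step 2), for 0.1 s.
5. and lowered again to the pot's floor, still held (all of step 3), for 0.1 s.
6. the brush is let go, standing in the pot (x of brush_tip in the frame of pot_floor between -0.028 and 0.028 m and y of brush_tip in the frame of pot_floor between -0.028 and 0.028 m and z of brush_tip in the frame of pot_floor below 0.022 m and contact force between each of the arm, the fingers and brush below 0.1 N and linear speed of brush below 0.05 m/s), for 0.2 s.
At the end, for the whole second after the job is handed in: The long brush stands or leans in the pot, bristle end within 22 mm of its floor, not touched by the robot and at rest; the robot itself holds the lever (over 1.5 N) between 0.13 and 0.27 rad (half-way is 0.20) and steady; every bystander is within 30 mm of its start (all of step 6 and contact force between any of the fingers, the arm and lever above 1.5 N and value of joint lever between 0.13 and 0.27 rad and velocity of joint lever between -0.1 and 0.1 rad/s and distance of each of short_brush_center, jar, water_cup, bowl, mug_left, mug_right, palette from where it was at the start of the episode below 0.03 m); the arm keeps its last pose, push and grip.
It fails at once if the lever is pushed to its stop (over 0.36 rad) (value of joint lever above 0.36 rad).
It fails at once if a bystander is moved by more than 30 mm (distance of any of short_brush_center, jar, water_cup, bowl, mug_left, mug_right, palette from where it was at the start of the episode above 0.03 m).
It also fails if it takes over 64 s, if anything falls off the work surface, if the arm or the gripper's body presses on something with over 40 N, if the wrist force passes 120 N, or if a joint passes its speed limit or range.

## Robot

A 7-joint arm with a two-finger parallel gripper is mounted at the origin on the work surface. World frame = base frame: x ahead of the robot, y to its left, z up, the work surface at z = 0. Lengths are in mm, angles in rad, forces in N, time in s.
With the tool pointing down it reaches from about 400 to 875 mm from the base axis. Payload 4.4 kg.
Tool frame: the origin (TCP) lies at the very end of the fingers, on their centre line; the grasp point (between the pads) lies 19 mm behind it (ctrl.grasp_offset is the distance from the TCP to the grasp point, in mm); z points along the fingers, y is the line along which they close (so a half turn about z gives the same grasp; the last joint's range is limited). The gripper opens to 85 mm and grips with 20 to 120 N. Pads are 22 mm wide; open, the fingers measure 114 mm over their backs; the gripper's body (76 mm by 85 mm) begins 54 mm behind the grasp point. The pads swing forward as they close: fully open they stand 13 mm farther back than shut.
Start: joints at [-1.244, 0.628, 0.038, 1.517, -0.027, 0.996, -0.02], TCP at [248.783, 600.521, 231.313] pointing down, gripper open.
Joint ranges: [-3.06, 3.06], [-0.37, 2.12], [-1.25, 1.32], [0.18, 2.47], [-1.1, 4.24], [0.23, 1.98], [-2.94, 2.94]. Speed limits (rad/s): [2.57, 2.57, 3.14, 3.14, 3.14, 3.14, 3.14].

## Interface

Orientations are given as [roll, pitch, yaw] about the fixed x, y, z axes, in that order (R = Rz(yaw) Ry(pitch) Rx(roll)).
In Python, from cell import status, cams, ctrl gives the robot as it stands.
- The arm moves only by the tool move_arm, never from a script. Its argument "plan" is a list of rows, each a list of 3 entries, a list of its own where there are three numbers: the shift along the world's x, y, z in mm, then the turn, a rotation vector about the world's x, y, z in degrees, then the opening, from 0 (shut) to 1 (fully open). In form: [[[x, y, z], [wx, wy, wz], gripper], ...]. A call has 1 to 10 rows; each row shifts and turns the commanded pose from where the row before left it; what a row does not reach is not made up. A row lasts 1/8 s, in which the tool goes at most 62.5 mm and 10.7 degrees, less where a joint would pass 70% of its speed; a pose out of reach is approached as far as the arm can. A call with a gripper value outside its range is refused whole. The fingers move at their own pace and stop on an object; the grip force is fixed at half the most. Time passes only in rows, so rows that do not move let the fingers close. It gives the time, the measured TCP pose, the force, the opening and the grip force at its end, in the units of the state.
- status.read_state(): the state, without advancing time (a new reading comes with each control period).
- cams.get_image(name): name is "scene" or "top"; returns the picture (420x560x3 uint8, blue, green, red); there is no depth.
- cams.camera_params(name): a dict with "K" (3x3 intrinsics, pixels), "pose" (4x4, takes a point from camera to world coordinates). Camera axes: x right, y down, z forward; pixel columns grow to the right and rows downward; lengths in mm; the calibration is good to about 2 mm. A picture is of the moment at which its call begins. camera_params takes no time and is no camera call.
- ctrl.finish_job(): hands the job in; it is judged then, once.
The state is a dict: "clock": time; "qpos": joint angles; "qd": joint speeds; "tau": joint torques, N m; "eef_pos": TCP position; "tool_rot": TCP orientation; "force": force on the tool from outside, world axes, zero at the start; "torque": the same for the moment, N m; "width": finger opening in mm; "gripper_force": force on a finger pad.
Only numpy, scipy, OpenCV 4.12 (cv2) and the standard library are available. Lean on these libraries where they do the work, as an engineer would, in place of code of your own. Each camera call takes 0.05 s, during which the arm holds its last target. There are 200 camera calls.

## Working session

There is one attempt and no reset: what is moved stays moved. The work goes in short steps, Python scripts to look and compute and a tool call to move; the robot and the scene stay as the last step left them, time stands still between calls to the robot, and variables do not carry over. Pictures are saved under pics/ and viewed, at most 10 in all, crops included, and the job is handed in when it is done.

Besides the shell and the picture viewer there is one more tool, called after "Call:" as name([rows], argument=value, ...), one row to a line, values as JSON. move_arm: Moves the arm, as the interface text tells. Its arguments: {"type":"object","properties":{"plan":{"type":"array","items":{"type":"array"}}},"required":["plan"]}

```bash
mkdir -p pics
python3 - <<'E'
from cell import status,cams,ctrl
import cv2
for n in("scene","top"):
    cv2.imwrite(f"pics/{n}0.png",cams.get_image(n)); p=cams.camera_params(n); print(n,p["K"].tolist(),p["pose"].round(4).tolist())
print(status.read_state(),ctrl.grasp_offset)
E
```

```text
scene [[521.0282177264522, 0.0, 267.33236019253906], [0.0, 521.0282177264522, 210.52170337613023], [0.0, 0.0, 1.0]] [[-0.6442, 0.5163, -0.5643, 1414.3998], [0.7648, 0.4325, -0.4775, 707.912], [-0.0025, -0.7392, -0.6735, 1057.1535], [0.0, 0.0, 0.0, 1.0]]
top [[415.9628622938289, 0.0, 282.6141384769], [0.0, 415.9628622938289, 208.83977459764998], [0.0, 0.0, 1.0]] [[-0.1356, -0.9644, 0.2268, 297.1347], [-0.9907, 0.1332, -0.0262, 25.1666], [-0.0049, -0.2283, -0.9736, 1438.9643], [0.0, 0.0, 0.0, 1.0]]
{'clock': 0.1, 'qpos': array([-1.24376807,  0.62924136,  0.03844626,  1.51829387, -0.02698538,
        0.99630854, -0.02001397]), 'qd': array([ 0.00036559, -0.00098357,  0.00102988, -0.00197805, -0.00091639,
        0.00066058,  0.00139936]), 'tau': array([ 3.72028502e-03, -5.64527500e+01,  1.23052005e+00, -1.93969792e+01,
        1.12133651e-02,  5.56772415e-03, -1.99354645e-05]), 'eef_pos': array([248.57830755, 599.9665119 , 230.48076886]), 'tool_rot': array([-3.13985983e+00,  3.07018868e-05,  2.74875661e+00]), 'force': array([-0.34169639, -0.90352437, -0.44406746]), 'torque': array([ 0.02123055,  0.06935906, -0.00155948]), 'gripper_force': 0.0, 'width': 85.37647242895312} 18.700000000000003
```

View pics/scene0.png

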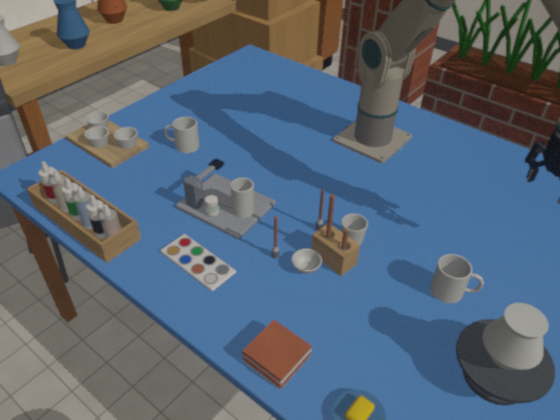

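View pics/top0.png

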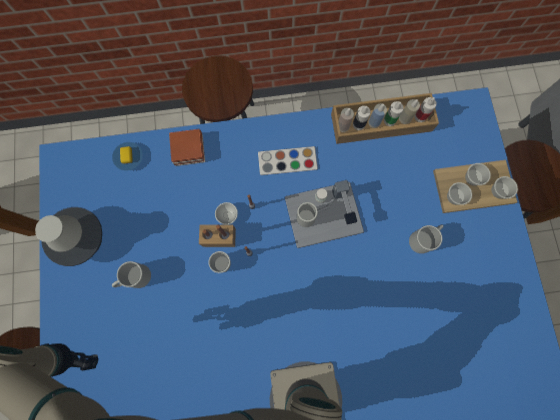

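Candidates for the long brush are, in the scene view: the long handle in the stand (330,215), the short one in the stand (346,238), and two thin brushes standing outside the stand at (321,210) and (275,237). I choose the tall one in the stand and check it in a crop.

Run:
```python
import cv2,numpy as np
s=cv2.imread("pics/scene0.png");t=cv2.imread("pics/top0.png")
a=cv2.resize(s[145:285,165:375],(800,533),interpolation=2); cv2.imwrite("pics/s1.png",a)
b=cv2.resize(t[170:280,190:370],None,fx=4.4,fy=4.4,interpolation=2); cv2.imwrite("pics/t1.png",b)
```

```text
(no output)
```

View pics/s1.png

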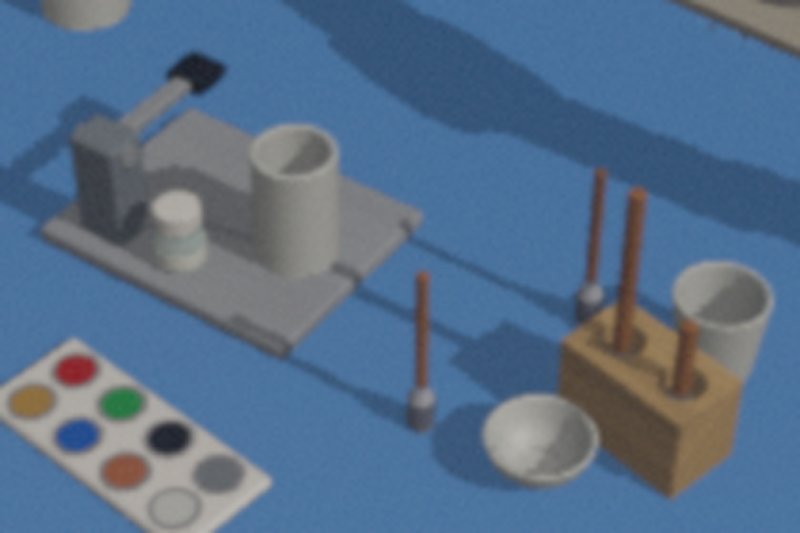

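View pics/t1.png

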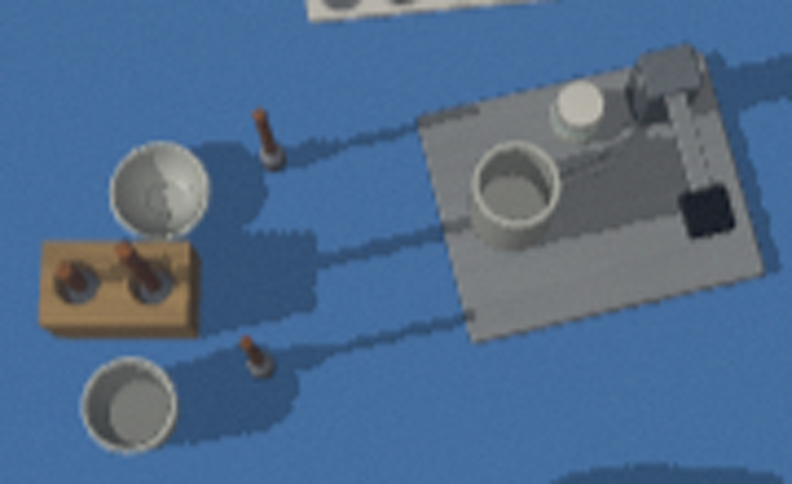

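```bash
cat > h.py <<'E'
import numpy as np
from cell import cams
P={n:cams.camera_params(n) for n in("scene","top")}
def at(n,u,v,z):
    p=P[n];T=p["pose"];d=T[:3,:3]@np.linalg.solve(p["K"],[u,v,1]);o=T[:3,3];return (o+d*(z-o[2])/d[2])[:2].round(1)
s=lambda x,y,z:at("scene",165+x/3.81-.0,145+y/3.81,z)
t=lambda x,y,z:at("top",190+x/4.4,170+y/4.4,z)
def tri(us,ut):
    A=[];b=[]
    for n,(u,v) in(("scene",us),("top",ut)):
        p=P[n];T=p["pose"];d=T[:3,:3]@np.linalg.solve(p["K"],[u,v,1]);d/=np.linalg.norm(d);M=np.eye(3)-np.outer(d,d);A.append(M);b.append(M@T[:3,3])
    return np.linalg.lstsq(np.vstack(A),np.hstack(b),rcond=None)[0].round(1)
E
python3 - <<'E'
from h import *
for k,a,b,z in[("brush",(637,194),(124,250),210),("short",(687,326),(67,270),130),("pot",(294,153),(515,187),115),("pad",(196,70),(707,210),105),
 ("thinA",(601,172),(247,343),130),("thinB",(423,276),(260,113),130)]:
    us=(165+a[0]/3.81,145+a[1]/3.81);ut=(190+b[0]/4.4,170+b[1]/4.4)
    print(k,s(*a,z),t(*b,z),tri(us,ut))
print("deck",[t(*c,15) for c in((418,120),(690,45),(765,270),(475,338))])
print("stand",[t(*c,75) for c in((42,242),(187,244),(187,325),(42,325))], "hole",t(151,283,75),t(76,281,75), s(626,340,75),s(686,383,75))
print("col",t(668,72,110),"jar",t(580,105,55),"cup",t(129,404,70),"bowl",t(160,190,35))
E
```

```text
brush [559.7 196.3] [554.9 191.5] [555.5 192.8 205.3]
short [568.5 250.7] [562.7 244.8] [563.4 246.8 123.8]
pot [589.2 -83.6] [582.5 -87.8] [583.9 -88.4 109. ]
pad [ 553.8 -220.6] [ 547.8 -227.5] [ 548.4 -227.9   98.6]
thinA [475.6 114.1] [491.9 121.5] [489.4 121.5 143. ]
thinB [643.6  85.2] [660.6  92.1] [655.8  92.9 143.7]
deck [array([669.4, -27.3]), array([ 701.5, -254.6]), array([ 510.8, -281.5]), array([488.6, -47.3])]
stand [array([597.9, 270.9]), array([581.3, 161.9]), array([519.7, 168.6]), array([534.6, 276.6])] hole [555.2 192.1] [564.5 248.1] [557.3 198.7] [565.1 254.1]
col [ 655.8 -215.8] jar [ 653.6 -153.1] cup [467.4 218.5] bowl [635.5 182.3]
```

The crops show the long brush in the stand's inner hole and the short one in the outer. The two thin brushes stand free on the table and do not belong to the job. My fused estimates are brush (558,194), pot (586,-87), pad (551,-225) and rinser yaw about 0.125.

Call:
move_arm([
  [[31,-40.5,3],[0,0,-6.75],1],
  [[31,-40.5,3],[0,0,-6.75],1],
  [[31,-40.5,3],[0,0,-6.75],1],
  [[31,-40.5,3],[0,0,-6.75],1],
  [[31,-40.5,3],[0,0,-6.75],1],
  [[31,-40.5,3],[0,0,-6.75],1],
  [[31,-40.5,3],[0,0,-6.75],1],
  [[31,-40.5,3],[0,0,-6.75],1],
  [[31,-40.5,3],[0,0,-6.75],1],
  [[0,0,0],[0,0,0],1],
])

```text
clock: 1.35
eef_pos: [530.5, 230.8, 258.5]
tool_rot: [3.14, 0.003, 1.68]
force: [-0.3, 0.8, 1.0]
width: 85.4
gripper_force: 0.0
```

Call:
move_arm([
  [[27.5,-36.8,0],[0,0,-6.3],1],
  [[0,0,0],[0,0,0],1],
  [[0,0,0],[0,0,0],1],
])

```text
clock: 1.72
eef_pos: [554.4, 200.4, 257.8]
tool_rot: [-3.14, -0.001, 1.58]
force: [-0.6, 1.6, 0.1]
width: 85.1
gripper_force: 0.0
```

Run:
```python
from h import *
import cv2
a=cams.get_image("scene");b=cams.get_image("top")
A=cv2.resize(a[110:290,260:400],None,fx=3.2,fy=3.2,interpolation=2)[:576,:400];B=cv2.resize(b[150:294,170:270],(400,576),interpolation=2)
cv2.imwrite("pics/c1.png",np.hstack([A,B]))
from cell import status
p=status.read_state()["eef_pos"];print(p)
for n in P:
    T=np.linalg.inv(P[n]["pose"]);q=P[n]["K"]@(T[:3,:3]@p+T[:3,3]);print(n,q[:2]/q[2])
```

```text
[554.23298464 200.97490018 257.98116582]
scene [336.6658355  180.61356246]
top [212.36112751 224.40122022]
```

View pics/c1.png

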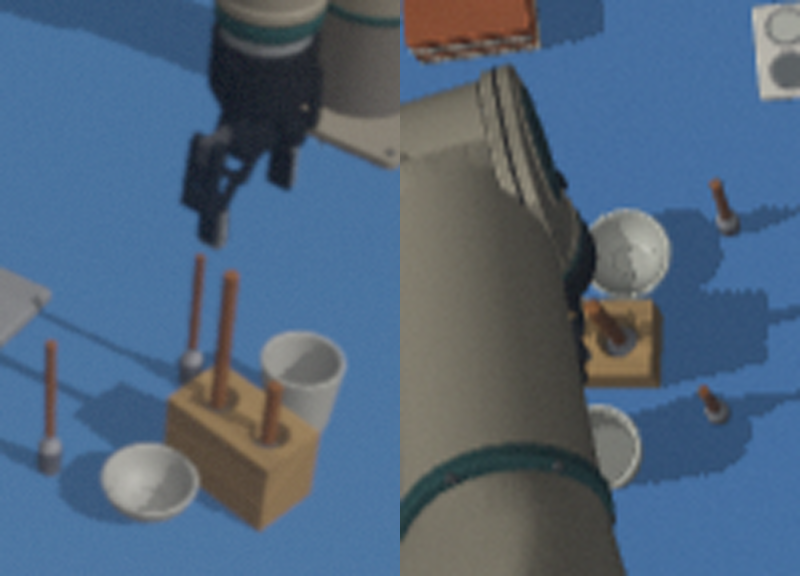

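Call:
move_arm([
  [[3.5,-6.5,0],[0,0,0],1],
  [[0,0,-20],[0,0,0],1],
  [[0,0,-20],[0,0,0],1],
  [[0,0,-24],[0,0,0],1],
  [[0,0,-24],[0,0,0],1],
  [[0,0,-24],[0,0,0],1],
  [[0,0,0],[0,0,0],1],
  [[0,0,0],[0,0,0],1],
])

```text
clock: 2.82
eef_pos: [559.4, 192.8, 147.2]
tool_rot: [3.14, -0.0, 1.579]
force: [0.1, -0.3, -0.0]
width: 85.3
gripper_force: 0.0
```

Run:
```python
from h import *
import cv2
a=cams.get_image("scene")
cv2.imwrite("pics/c2.png",cv2.resize(a[150:290,270:400],None,fx=4,fy=4,interpolation=2))
```

```text
(no output)
```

View pics/c2.png

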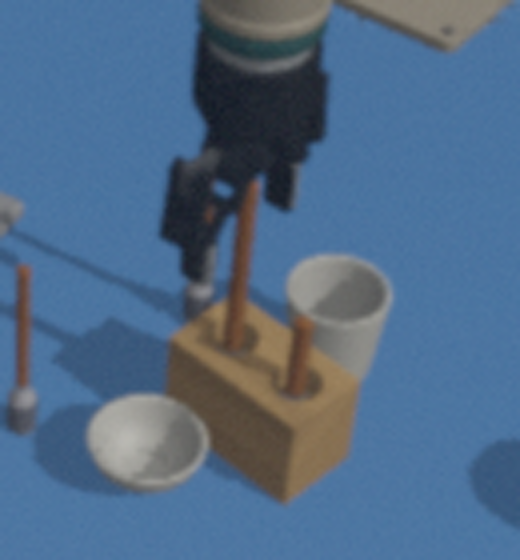

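The handle sits midway between the two fingertips, which are at (190,275) and (287,205) in the crop with the handle at (240,240). I'll close the gripper and lift.

Call:
move_arm([
  [[0,0,0],[0,0,0],0.5],
  [[0,0,0],[0,0,0],0.2],
  [[0,0,0],[0,0,0],0],
  [[0,0,0],[0,0,0],0],
  [[0,0,0],[0,0,0],0],
  [[0,0,0],[0,0,0],0],
  [[0,0,0],[0,0,0],0],
  [[0,0,0],[0,0,0],0],
])

```text
clock: 3.88
eef_pos: [558.5, 192.7, 146.4]
tool_rot: [-3.141, -0.0, 1.579]
force: [-2.9, -0.1, 5.7]
width: 11.8
gripper_force: 58.6
```

Call:
move_arm([
  [[0,0,15],[0,0,0],0],
  [[0,0,25],[0,0,0],0],
  [[0,0,25],[0,0,0],0],
  [[0,0,25],[0,0,0],0],
  [[0,0,25],[0,0,0],0],
  [[0,0,25],[0,0,0],0],
  [[0,0,0],[0,0,0],0],
])

```text
clock: 4.75
eef_pos: [560.6, 192.8, 288.9]
tool_rot: [3.136, -0.002, 1.578]
force: [-0.0, -0.2, -0.9]
width: 11.3
gripper_force: 58.5
```

Call:
move_arm([
  [[3.4,-34.9,0],[0,0,0],0],
  [[3.4,-34.9,0],[0,0,0],0],
  [[3.4,-34.9,0],[0,0,0],0],
  [[3.4,-34.9,0],[0,0,0],0],
  [[3.4,-34.9,0],[0,0,0],0],
  [[3.4,-34.9,0],[0,0,0],0],
  [[3.4,-34.9,0],[0,0,0],0],
  [[3.4,-34.9,0],[0,0,0],0],
  [[0,0,0],[0,0,0],0],
  [[0,0,0],[0,0,0],0],
])

```text
clock: 6.0
eef_pos: [585.8, -85.7, 285.6]
tool_rot: [-3.141, -0.001, 1.579]
force: [-0.7, 1.0, 0.2]
width: 12.0
gripper_force: 58.5
```

Run:
```python
from h import *
import cv2
a=cams.get_image("scene");b=cams.get_image("top")
A=cv2.resize(a[100:244,180:280],(400,576),interpolation=2);B=cv2.resize(b[150:294,270:370],(400,576),interpolation=2)
cv2.imwrite("pics/c3.png",np.hstack([A,B]))
from cell import status
print(status.read_state()["eef_pos"])
```

```text
[585.94035387 -84.86896675 285.86078971]
```

View pics/c3.png

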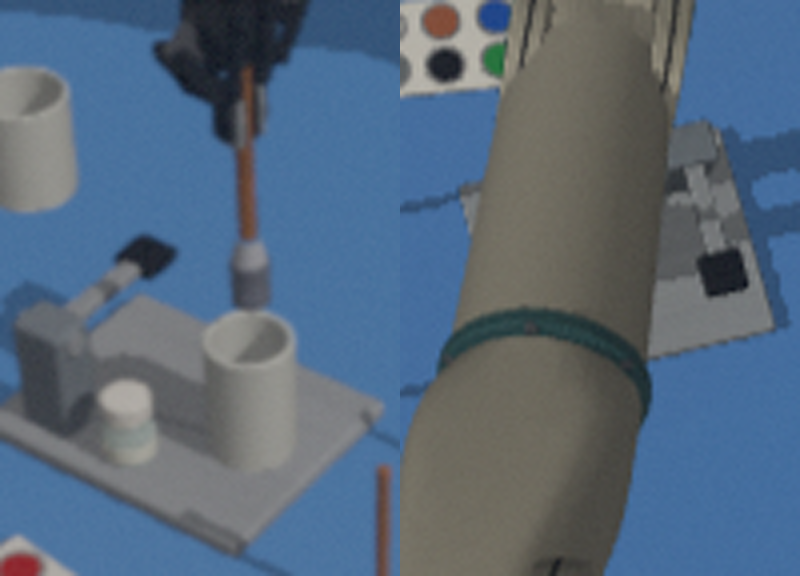

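The brush tip at (249,302) in the crop is directly above the pot rim centre at (249,341), and the 39 px gap matches the height difference. I'll lower it.

Call:
move_arm([
  [[0,0,-20],[0,0,0],0],
  [[0,0,-20],[0,0,0],0],
  [[0,0,-20],[0,0,0],0],
  [[0,0,-20],[0,0,0],0],
  [[0,0,-20],[0,0,0],0],
  [[0,0,-15],[0,0,0],0],
  [[0,0,-9],[0,0,0],0],
  [[0,0,0],[0,0,0],0],
  [[0,0,0],[0,0,0],0],
  [[0,0,0],[0,0,0],0],
])

```text
clock: 7.35
eef_pos: [586.4, -86.6, 163.0]
tool_rot: [3.14, 0.0, 1.578]
force: [0.6, -0.1, -0.5]
width: 11.3
gripper_force: 58.5
```

Call:
move_arm([
  [[0,0,25],[0,0,0],0],
  [[0,0,25],[0,0,0],0],
  [[0,0,0],[0,0,0],0],
  [[0,0,0],[0,0,0],0],
  [[0,0,0],[0,0,0],0],
  [[0,0,-25],[0,0,0],0],
  [[0,0,-25],[0,0,0],0],
  [[0,0,0],[0,0,0],0],
  [[0,0,0],[0,0,0],0],
  [[0,0,0],[0,0,0],0],
])

```text
clock: 8.6
eef_pos: [586.7, -86.7, 163.3]
tool_rot: [3.14, 0.0, 1.578]
force: [0.7, -0.8, -0.1]
width: 11.3
gripper_force: 58.5
```

Call:
move_arm([
  [[0,0,25],[0,0,0],0],
  [[0,0,25],[0,0,0],0],
  [[0,0,0],[0,0,0],0],
  [[0,0,0],[0,0,0],0],
  [[0,0,0],[0,0,0],0],
  [[0,0,-25],[0,0,0],0],
  [[0,0,-25],[0,0,0],0],
  [[0,0,0],[0,0,0],0],
  [[0,0,0],[0,0,0],0],
  [[0,0,0],[0,0,0],0],
])

```text
clock: 9.85
eef_pos: [586.7, -86.7, 163.3]
tool_rot: [3.14, 0.0, 1.578]
force: [-0.4, 0.3, -1.0]
width: 11.3
gripper_force: 58.5
```

Call:
move_arm([
  [[0,0,-2],[0,0,0],0],
  [[0,0,-2],[0,0,0],0],
  [[0,0,0],[0,0,0],0],
  [[0,0,0],[0,0,0],0],
])

```text
clock: 10.35
eef_pos: [586.0, -86.5, 158.3]
tool_rot: [-3.142, -0.0, 1.579]
force: [-0.2, -0.0, -0.2]
width: 11.2
gripper_force: 58.5
```

Call:
move_arm([
  [[0,0,-1],[0,0,0],0],
  [[0,0,-1],[0,0,0],0],
  [[0,0,0],[0,0,0],0],
  [[0,0,0],[0,0,0],0],
])

```text
clock: 10.85
eef_pos: [586.0, -86.5, 156.4]
tool_rot: [3.141, -0.0, 1.578]
force: [-0.9, -0.2, 1.5]
width: 11.7
gripper_force: 59.0
```

Call:
move_arm([
  [[0,0,0],[0,0,0],0.25],
  [[0,0,0],[0,0,0],0.4],
  [[0,0,0],[0,0,0],0.6],
  [[0,0,0],[0,0,0],0.8],
  [[0,0,0],[0,0,0],1],
  [[0,0,0],[0,0,0],1],
  [[0,0,0],[0,0,0],1],
  [[0,0,0],[0,0,0],1],
  [[0,0,0],[0,0,0],1],
])

```text
clock: 11.98
eef_pos: [586.0, -86.4, 156.3]
tool_rot: [3.142, -0.0, 1.579]
force: [0.3, -0.1, -0.2]
width: 85.3
gripper_force: 0.0
```

Run:
```python
from h import *
import cv2
a=cams.get_image("scene")
cv2.imwrite("pics/c4.png",cv2.resize(a[100:240,170:290],None,fx=4,fy=4,interpolation=2))
```

```text
(no output)
```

View pics/c4.png

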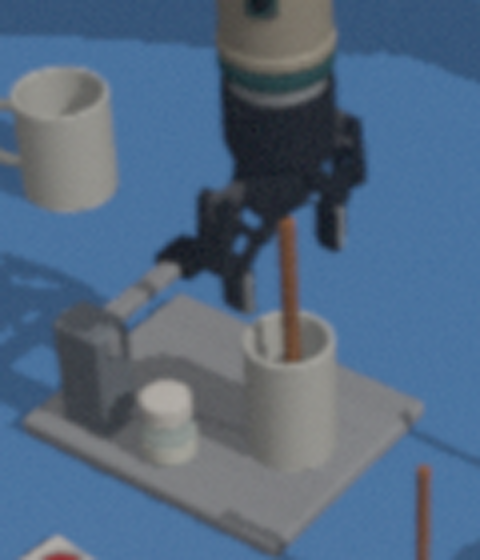

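The fingers are clear and the brush stands upright on its own in the pot, with the handle at (290,290) in the crop. I'll retreat straight up, then go over the pad with the fingers shut.

Call:
move_arm([
  [[0,0,15],[0,0,0],1],
  [[0,0,30],[0,0,0],1],
  [[0,0,35],[0,0,0],1],
  [[0,0,35],[0,0,0],1],
  [[-8.5,-35,0],[0,0,0],1],
  [[-8.5,-35,0],[0,0,0],0.5],
  [[-8.5,-34,0],[0,0,0],0],
  [[-8.5,-34,0],[0,0,0],0],
  [[0,0,0],[0,0,0],0],
  [[0,0,0],[0,0,0],0],
])

```text
clock: 13.28
eef_pos: [552.3, -223.9, 272.0]
tool_rot: [3.141, -0.001, 1.579]
force: [0.6, -0.2, 0.1]
width: -0.1
gripper_force: 0.0
```

Call:
move_arm([
  [[0,0,-35],[0,0,0],0],
  [[0,0,-35],[0,0,0],0],
  [[0,0,-35],[0,0,0],0],
  [[0,0,-25],[0,0,0],0],
  [[0,0,-14],[0,0,0],0],
  [[0,0,0],[0,0,0],0],
  [[0,0,0],[0,0,0],0],
  [[0,0,0],[0,0,0],0],
])

```text
clock: 14.28
eef_pos: [552.7, -224.7, 128.4]
tool_rot: [3.14, 0.001, 1.579]
force: [0.7, -0.0, 0.3]
width: -0.1
gripper_force: 0.0
```

Run:
```python
from h import *
import cv2
a=cams.get_image("scene");b=cams.get_image("top")
A=cv2.resize(a[100:244,170:270],(400,576),interpolation=2);B=cv2.resize(b[150:294,270:370],(400,576),interpolation=2)
cv2.imwrite("pics/c5.png",np.hstack([A,B]))
from cell import status
print(status.read_state()["eef_pos"],status.read_state()["width"])
```

```text
[ 552.44387183 -224.65645752  128.13027067] 0.09915351418300837
```

View pics/c5.png

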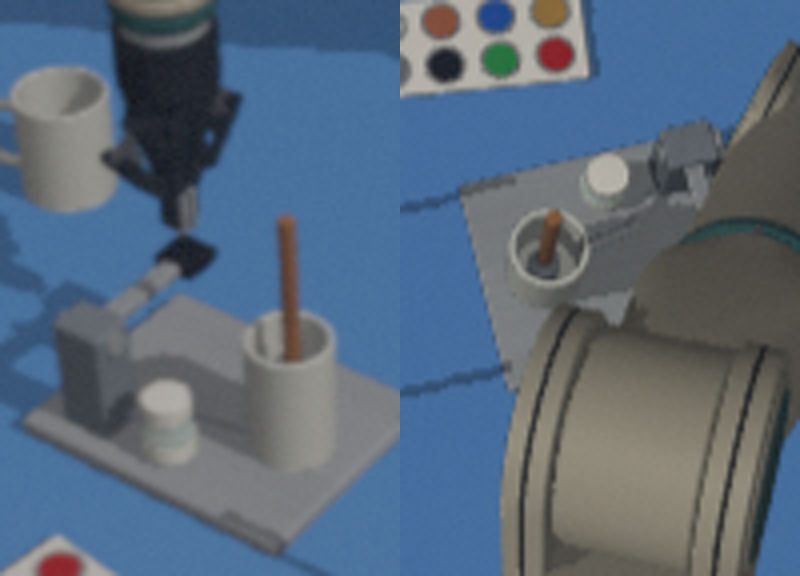

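The brush still stands in the pot. The shut fingertips at (182,228) in the crop are over the pad centre at (186,256). I'll press in steps.

Call:
move_arm([
  [[0,0,-9],[0,0,0],0],
  [[0,0,-9],[0,0,0],0],
  [[0,0,-4],[0,0,0],0],
  [[0,0,-4],[0,0,0],0],
  [[0,0,-4],[0,0,0],0],
  [[0,0,0],[0,0,0],0],
  [[0,0,0],[0,0,0],0],
  [[0,0,0],[0,0,0],0],
])

```text
clock: 15.38
eef_pos: [552.0, -224.6, 97.5]
tool_rot: [3.141, 0.0, 1.578]
force: [-3.4, 0.6, 2.6]
width: -0.2
gripper_force: 1.5
```

Call:
move_arm([
  [[0,0,-3],[0,0,0],0],
  [[0,0,-3],[0,0,0],0],
  [[0,0,-3],[0,0,0],0],
  [[0,0,-2],[0,0,0],0],
  [[0,0,0],[0,0,0],0],
  [[0,0,0],[0,0,0],0],
  [[0,0,0],[0,0,0],0],
  [[0,0,0],[0,0,0],0],
])

```text
clock: 16.38
eef_pos: [552.6, -224.6, 86.6]
tool_rot: [3.14, 0.0, 1.579]
force: [0.2, -0.1, 5.1]
width: 0.2
gripper_force: 2.3
```

Run:
```python
from h import *
import cv2
from cell import status
f=[]
for i in range(8):
    a=cams.get_image("scene"); s=status.read_state(); f.append(s["force"])
print(np.mean(f,0),s["eef_pos"])
cv2.imwrite("pics/c6.png",cv2.resize(a[100:240,160:300],None,fx=4,fy=4,interpolation=2))
```

```text
[1.76261962 0.54393894 4.87725844] [ 552.5526721  -224.59394203   86.49683956]
```

View pics/c6.png

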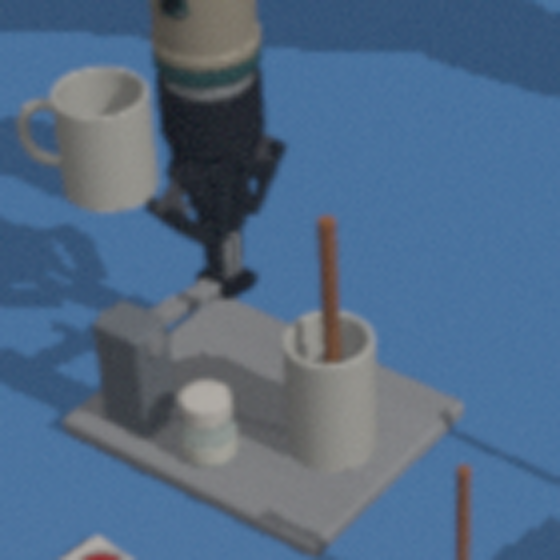

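The lever is pressed at the pad: 4.9 N at 18.5 mm down, so roughly 0.18 rad. The brush still stands in the pot. I'll go 1.5 mm lower, let it settle and hand in.

Call:
move_arm([
  [[0,0,-1.5],[0,0,0],0],
  [[0,0,0],[0,0,0],0],
  [[0,0,0],[0,0,0],0],
  [[0,0,0],[0,0,0],0],
  [[0,0,0],[0,0,0],0],
  [[0,0,0],[0,0,0],0],
])

```text
clock: 17.52
eef_pos: [552.7, -224.6, 85.1]
tool_rot: [3.14, 0.0, 1.579]
force: [1.8, -0.1, 5.7]
width: 0.6
gripper_force: 2.4
```

Run:
```python
from cell import status,ctrl
s=status.read_state();print(s["eef_pos"],s["force"]);print(ctrl.finish_job())
```

```text
[ 552.716262   -224.56632579   85.0584058 ] [ 1.81690275 -0.11548444  5.74915912]
the job is handed in; nothing more can be done
None
```

The job is handed in, with no verdict returned: the brush had its two 5 cm strokes and stands released in the pot, and the arm is holding the lever about half-way (20 mm down, 5.7 N, roughly 0.2 rad by estimate).

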